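# Raise the fixture's gate arm and slide the module home

### The job

Push the test fixture's counterweighted gate arm up past its balance point, steadily and without flinging it, so that it leans back and stays raised on its own. Then push the metal-cased module along the fixture's channel until it sits fully home against the back stop; it only slides, it is never lifted, and the other things on the bench are left alone.

Things in the scene. Friction and masses are not known exactly. Their poses are not given: they have to be found in the camera images.
- fixture: Fixed aluminium deck 130 (x) x 400 (y) x 12 mm, origin at the centre of its underside. y runs along the channel from the hinge end (-y) to the open end (+y). Rails: inner faces x = +-34 mm, tops 22 mm over the bench, y -80 to 195. Back stop: face at y = -75, top 36 mm over the bench. Hinge cheeks: y -160 to -100, x +-32 to +-42, 110 mm high.
- hinge (a point): Point on the gate arm's hinge axis midway between the cheeks: fixture frame (0, -130, 95) mm. The axis is parallel to the fixture's x axis. Site axes parallel to the fixture's.
- gate (a joint): Gate arm angle, rad: 0 = lowered (arm slopes up at 25 degrees from the hinge towards fixture +y), grows as it rises, upright at 1.13. Let go below about 0.9 it falls shut; beyond about 1.1 its weight carries it to its stop at 1.62, leaning back 28 degrees past upright, where it stays. Lightly damped; needs about 1 to 3 N at the push bar, level, towards the hinge.
- push_bar (a point): Middle of the black round push bar on the arm's free end: 18 mm diameter, 80 mm long, parallel to fixture x, 230 mm from the hinge axis. Lowered: fixture (0, 78, 192) mm; it moves on a circle about the hinge. Push it from its +y side towards the hinge, following upwards, or push it up from below. The arm is a flat bar 18 mm wide, 12 mm thick.
- gate_pad (a point): Middle of the foot of the gate plate that hangs from the arm 165 mm from the hinge. Lowered: fixture (0, 20, 20) mm, 8 mm above the deck. Plate 40 mm wide, 5 mm thick, rubber pad 46 x 12 mm at its foot; lowered, it bars the channel to the module. Raised on its stop, it sticks out towards +y to fixture (0, -62, 248) mm.
- module: Loose metal-cased module 60 (x) x 100 (y) x 30 mm, about 0.3 kg, origin at the centre of its underside. It lies on the deck in the channel on the open (+y) side of the gate plate, its y axis along the fixture's. Home: its -y end touches the back stop, origin at fixture y = -25 mm, outer end at y = +25 mm.
- multimeter: Bystander: orange handheld multimeter 85 x 175 x 45 mm lying on the bench, origin at the centre of its underside.
- tape_roll: Bystander: yellow roll of tape lying flat, 84 mm diameter, 24 mm high, origin at the centre of its underside.
- screwdriver: Bystander: screwdriver lying on the bench along its own x axis, handle towards -x, no thicker than 40 mm; origin on the bench under its length.

How it is judged:
On the way, in this order (a step that is already met when the one before it is completed fails the run):
1. the gate arm is past its balance point, back on its stop, with nothing holding it (value of joint gate above 1.5 rad and contact force between the fingers and fixture below 0.2 N), for 0.2 s.
2. the module is home against the back stop (y of module in the frame of fixture below -0.022 m), for 0.2 s.
At the end, for the whole second after the job is handed in: The gate arm rests raised (joint above 1.5 rad, still) with nothing holding it; the module lies at rest flat on the deck in the channel within 3 mm of the back stop, square to it within 0.08 rad (value of joint gate above 1.5 rad and velocity of joint gate between -0.1 and 0.1 rad/s and y of module in the frame of fixture between -0.03 and -0.022 m and x of module in the frame of fixture between -0.007 and 0.007 m and z of module in the frame of fixture below 0.015 m and angle between the y axis of module and the y axis of fixture, either way round below 0.08 rad and linear speed of module below 0.01 m/s); the robot touches nothing.
It fails at once if the module is lifted off the deck by more than 10 mm (z of module in the frame of fixture above 0.022 m).
It fails at once if the module is tipped (angle between module's own z axis and vertical above 0.3 rad).
It fails at once if the gate arm is flung (faster than 3.5 rad/s) (velocity of joint gate above 3.5 rad/s).
It fails at once if the multimeter, tape roll or screwdriver is disturbed by more than 20 mm (distance of any of multimeter, tape_roll, screwdriver from where it was at the start of the episode above 0.02 m).
It also fails if it takes over 58 s, if anything falls off the work surface, if the arm or the gripper's body presses on something with over 40 N, if the wrist force passes 120 N, or if a joint passes its speed limit or range.

### The arm

A 6-joint arm with a two-finger parallel gripper is mounted at the origin on the work surface. World frame = base frame: x ahead of the robot, y to its left, z up, the work surface at z = 0. Lengths are in m, angles in rad, forces in N, time in s.
With the tool pointing down it reaches from about 0.35 to 0.775 m from the base axis. Payload 5.5 kg.
Tool frame: the origin (TCP) lies midway between the tips of the shut fingers; the grasp point (between the pads) lies 19 mm behind it; z points along the fingers, y is the line along which they close (so a half turn about z gives the same grasp; the last joint's range is limited). The gripper opens to 85 mm and grips with 20 to 120 N. Pads are 22 mm wide; open, the fingers measure 114 mm over their backs; the gripper's body (76 mm by 85 mm) begins 54 mm behind the grasp point. The pads swing forward as they close: fully open they stand 13 mm farther back than shut.
Start: joints at [-1.395, 0.313, 0.046, 1.304, 0, 1.431], TCP at [0.179, -0.547, 0.231] pointing down, gripper open.
Joint ranges: [-2.76, 2.76], [-0.86, 1.69], [-1.03, 1.26], [-2.2, 2.34], [-1.47, 1.5], [-3.14, 3.14]. Speed limits (rad/s): [2.57, 2.57, 3.14, 3.14, 3.14, 3.14].

### API

Orientations are given as a unit quaternion [w, x, y, z].
In Python, from workcell import env gives the robot as it stands. The module is installed in compiled form; this text tells all that it offers.
- The arm moves only by the tool servo_tool, never from a script. Its argument "increments" is a list of rows, each an object of numbers: "grip": the closure, from 0 (fully open) to 1 (shut); "x", "y", "z": the shift along the tool's x, y, z in mm; "roll": the turn about the tool's z in degrees. In form: [{"grip": .., "x": .., "y": .., "z": .., "roll": ..}, ...]. A call has 1 to 5 rows; each row shifts and turns the commanded pose from where the row before left it, along the tool's axes as they then stand; what a row does not reach is not made up. A row lasts 1/12 s, in which the tool goes at most 41.7 mm and 7.16 degrees, less where a joint would pass 70% of its speed; a pose out of reach is approached as far as the arm can. A call is refused whole if a number of a shift passes 41.7 or a number of a turn 7.16, either way. A call with a gripper value outside its range is refused whole. The fingers move at their own pace and stop on an object; "grip_force" is the grip in N (left out, the last holds). Time passes only in rows, so rows that do not move let the fingers close. It gives the time, the measured TCP pose, the force, the opening and the grip force at its end, in the units of the state.
- env.get_state(): the state, without advancing time (a new reading comes with each control period).
- env.read_camera(name): name is "scene" or "side" or "wrist"; returns the picture (384x512x3 uint8, red, green, blue); there is no depth.
- env.get_calibration(name): a dict with "vertical_fov" (degrees; the focal length in pixels is half the picture's height over the tangent of half this angle, whatever the lens; pixels are square), "cx", "cy" (the principal point, pixels), "rvec" (rotation vector, rad) and "tvec" (3), from world to camera coordinates, as OpenCV has them; the wrist camera has in their place "tool_from_camera" (4x4, takes a point from camera to tool coordinates, whose origin is the TCP and whose axes are the flange's). Camera axes: x right, y down, z forward; pixel columns grow to the right and rows downward; lengths in m; the calibration is good to about 2 mm. A picture is of the moment at which its call begins: read the wrist's pose just before it. get_calibration takes no time and is no camera call.
- env.hand_in(): hands the job in; it is judged then, once.
The state is a dict: "clock": time; "joint_pos": joint angles; "qvel": joint speeds; "tau": joint torques, N m; "tcp_pos": TCP position; "orientation": TCP orientation; "wrist_force": force on the tool from outside, world axes, zero at the start; "ft_torque": the same for the moment, N m; "finger_gap": finger opening in m; "grip_force": force on a finger pad.
Only numpy, scipy, OpenCV 4.12 (cv2) and the standard library are available. Lean on these libraries where they do the work, as an engineer would, in place of code of your own. Each camera call takes 0.05 s, during which the arm holds its last target. There are 200 camera calls.

## Working session

There is one attempt and no reset: what is moved stays moved. The work goes in short steps, Python scripts to look and compute and a tool call to move; the robot and the scene stay as the last step left them, time stands still between calls to the robot, and variables do not carry over. Pictures are saved under pics/ and viewed, at most 10 in all, crops included, and the job is handed in when it is done.

Besides the shell and the picture viewer there is one more tool, called by a JSON object that holds its "method" and its "body", one argument or row to a line. servo_tool: Moves the arm, as the interface text tells. Its arguments: {"type":"object","properties":{"increments":{"type":"array"},"grip_force":{"type":"number"}},"required":["increments"]}

```bash
mkdir -p pics
python3 - <<'E'
from workcell import env
import cv2,numpy as np
for n in("scene","side"):
    cv2.imwrite(f"pics/{n}0.png",env.read_camera(n)[:,:,::-1]); print(n,env.get_calibration(n))
s=env.get_state();print({k:np.round(v,3).tolist() for k,v in s.items()})
E
```

```text
scene {'vertical_fov': 43.52479065998721, 'cx': 254.89600788853534, 'cy': 192.9560064431796, 'rvec': array([ 2.09023282,  0.53676874, -0.29614162]), 'tvec': array([-0.47805789, -0.0630813 ,  1.13994295])}
side {'vertical_fov': 47.658367588942895, 'cx': 252.0048202255048, 'cy': 187.81823390406086, 'rvec': array([ 0.73295738, -2.55862663,  1.17655772]), 'tvec': array([0.44950818, 0.3456082 , 0.53002499])}
{'clock': 0.1, 'joint_pos': [-1.395, 0.314, 0.045, 1.304, 0.0, 1.431], 'qvel': [0.0, -0.001, 0.003, -0.0, 0.001, 0.001], 'tau': [0.003, -48.173, 29.924, 0.013, -0.0, -0.0], 'tcp_pos': [0.178, -0.546, 0.23], 'orientation': [-0.001, 0.988, 0.157, -0.0], 'wrist_force': [0.41, -0.356, -0.68], 'ft_torque': [-0.039, 0.035, -0.008], 'grip_force': 0.0, 'finger_gap': 0.085}
```

View pics/scene0.png

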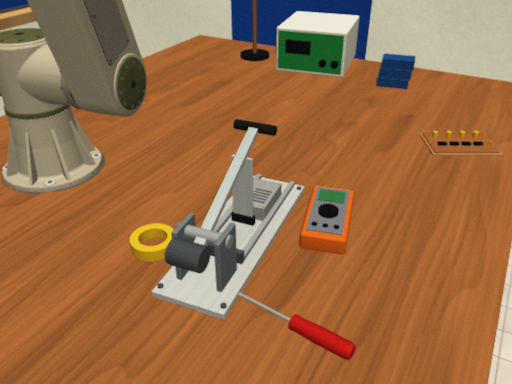

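View pics/side0.png

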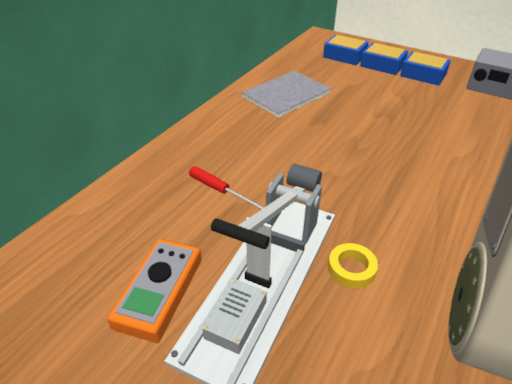

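```bash
cat > h.py <<'E'
import cv2,numpy as np
from scipy.optimize import least_squares
def cal(env,n):
    c=env.get_calibration(n); f=192/np.tan(np.radians(c["vertical_fov"]/2))
    return np.array([[f,0,c["cx"]],[0,f,c["cy"]],[0,0,1.]]),c["rvec"],c["tvec"]
def proj(C,P): return cv2.projectPoints(np.asarray(P,float).reshape(-1,3),C[1],C[2],C[0],None)[0].reshape(-1,2)
def f2w(q,P):
    c,s=np.cos(q[2]),np.sin(q[2]); P=np.asarray(P,float).reshape(-1,3)
    return np.c_[q[0]+c*P[:,0]-s*P[:,1],q[1]+s*P[:,0]+c*P[:,1],P[:,2]]
def fit(C,obs,q0):
    r=lambda q:np.concatenate([(proj(C[n],f2w(q,np.array([o[0] for o in v])/1e3))-[o[1] for o in v]).ravel() for n,v in obs.items()])
    b=min((least_squares(r,[q0[0],q0[1],y],loss="soft_l1") for y in np.arange(-3,3.2,1.)),key=lambda s:s.cost)
    return b.x,r(b.x).reshape(-1,2).round(1)
E
python3 - <<'E'
from h import *
from workcell import env
C={n:cal(env,n) for n in("scene","side")}
obs={"scene":[((-65,-200,12),(157,291)),((65,-200,12),(224,305)),((65,200,12),(305,184)),((-40,78,192),(236,125)),((40,78,192),(275,129))],
"side":[((-65,-200,12),(335,213)),((65,200,12),(172,355)),((40,78,192),(215,226)),((-40,78,192),(266,240))]}
q,r=fit(C,obs,(.5,-.1));print(q,r.tolist())
# module: top outer corners & centre, z=42mm
print(f2w(q,[[0,78,.192*1000],[0,-130,95],[0,200,0],[0,-25,12]] )*1 if 0 else f2w(q,np.array([[0,78,192],[0,-130,95],[0,200,0],[0,-25,12]])/1e3).round(3))
for my in(60,70,80,90,100):
    P=np.array([[30,my+50,42],[-30,my+50,42],[30,my-50,42]])/1e3
    print(my,[proj(C[n],f2w(q,P)).round().tolist() for n in C])
E
```

```text
[ 0.52081754 -0.01690228  0.11005375] [[-5.8, -0.6], [0.0, 8.6], [-1.0, 1.3], [-1.6, -1.9], [0.2, 1.3], [-0.9, -0.4], [-9.0, 3.9], [-2.5, -4.2], [0.6, 0.9]]
[[ 0.512  0.061  0.192]
 [ 0.535 -0.146  0.095]
 [ 0.499  0.182  0.   ]
 [ 0.524 -0.042  0.012]]
60 [[[275.0, 191.0], [247.0, 185.0], [256.0, 218.0]], [[214.0, 308.0], [249.0, 323.0], [243.0, 261.0]]]
70 [[[276.0, 189.0], [249.0, 183.0], [258.0, 215.0]], [[210.0, 313.0], [246.0, 328.0], [241.0, 265.0]]]
80 [[[278.0, 186.0], [251.0, 180.0], [260.0, 212.0]], [[207.0, 318.0], [243.0, 334.0], [238.0, 270.0]]]
90 [[[280.0, 184.0], [253.0, 178.0], [262.0, 209.0]], [[204.0, 323.0], [240.0, 340.0], [235.0, 274.0]]]
100 [[[281.0, 181.0], [255.0, 176.0], [264.0, 207.0]], [[200.0, 329.0], [237.0, 345.0], [232.0, 279.0]]]
```

Run:
```python
import cv2
a=cv2.imread("pics/scene0.png")[110:310,120:360];b=cv2.imread("pics/side0.png")[170:384,100:340]
cv2.imwrite("pics/c0.png",cv2.hconcat([cv2.resize(a,(400,333),interpolation=2),cv2.resize(b,(400,333),interpolation=2)]))
```

```text
(no output)
```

View pics/c0.png

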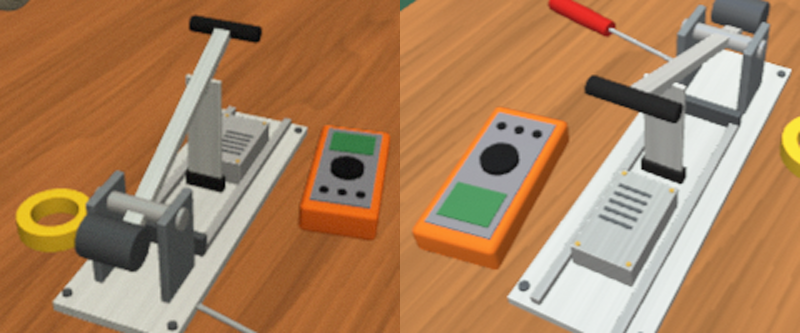

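```bash
python3 - <<'E'
from h import *
from workcell import env
C={n:cal(env,n) for n in("scene","side")}
obs={"scene":[((-65,-200,12),(152,289)),((65,-200,12),(225,312)),((65,200,12),(304,185)),((-40,78,192),(235,125)),((40,78,192),(275,129))],
"side":[((-65,-200,12),(334,215)),((65,200,12),(166,361)),((40,78,192),(213.5,224)),((-40,78,192),(266,241))]}
q,r=fit(C,obs,(.5,-.1));print(q,r.tolist()); np.save("q.npy",q)
E
cat >> h.py <<'E'
def where(env):
    q=np.load("q.npy"); s=env.get_state(); p=np.array(s["tcp_pos"]); c,n=np.cos(q[2]),np.sin(q[2]); d=p[:2]-q[:2]
    o=s["orientation"]; th=2*np.arctan2(o[2],o[1])
    print("t",round(s["clock"],2),"fix mm",np.round([1e3*(c*d[0]+n*d[1]),1e3*(-n*d[0]+c*d[1]),1e3*p[2]],1),"th-q-90 deg",round(np.degrees(th-q[2])-90,2),"F",np.round(s["wrist_force"],1),"gap",round(s["finger_gap"],3),np.round(s["joint_pos"],2))
E
```

```text
[ 0.51949581 -0.01449997  0.11384484] [[-0.2, 0.4], [-0.3, 0.3], [-0.4, -0.5], [-0.7, -2.5], [-0.0, 0.5], [-0.1, -1.7], [-3.1, 0.1], [-1.2, -0.7], [0.8, 1.4]]
```

{"method": "servo_tool", "body": {
  "increments": [
    {"grip": 1,"x": 0,"y": 0,"z": -15,"roll": -7},
    {"grip": 1,"x": 0,"y": 0,"z": -15,"roll": -7},
    {"grip": 1,"x": 0,"y": 0,"z": -15,"roll": -7},
    {"grip": 1,"x": 0,"y": 0,"z": -15,"roll": -7},
    {"grip": 1,"x": 0,"y": 0,"z": -10,"roll": -7}
  ]
}}

```text
clock: 0.52
tcp_pos: [0.1786, -0.5467, 0.3023]
orientation: [0.0, 0.893, 0.45, -0.0]
wrist_force: [0.8, 0.1, -0.0]
finger_gap: 0.0254
grip_force: 0.0
```

{"method": "servo_tool", "body": {
  "increments": [
    {"grip": 1,"x": 0,"y": 0,"z": 0,"roll": -7},
    {"grip": 1,"x": 0,"y": 0,"z": 0,"roll": -7},
    {"grip": 1,"x": 0,"y": 0,"z": 0,"roll": -7},
    {"grip": 1,"x": 0,"y": 0,"z": 0,"roll": -7},
    {"grip": 1,"x": 0,"y": 0,"z": 0,"roll": -7}
  ]
}}

```text
clock: 0.93
tcp_pos: [0.1785, -0.5463, 0.3008]
orientation: [-0.0, 0.717, 0.697, 0.0]
wrist_force: [-0.3, 0.2, -0.2]
finger_gap: 0.0002
grip_force: 0.0
```

{"method": "servo_tool", "body": {
  "increments": [
    {"grip": 1,"x": 0,"y": 0,"z": 0,"roll": -7},
    {"grip": 1,"x": 0,"y": 0,"z": 0,"roll": -1.2},
    {"grip": 1,"x": 0,"y": 0,"z": 0,"roll": 0}
  ]
}}

```text
clock: 1.18
tcp_pos: [0.1786, -0.5464, 0.3009]
orientation: [-0.0, 0.668, 0.744, 0.0]
wrist_force: [-0.3, -0.3, -0.4]
finger_gap: -0.0002
grip_force: 0.0
```

```bash
python3 -c "
from h import *
from workcell import env
where(env)"
```

```text
t 1.18 fix mm [-399.1 -489.7  300.9] th-q-90 deg -0.34 F [-0.3 -0.3 -0.4] gap -0.0 [-1.39  0.31  0.21  1.47  0.    0.07]
```

{"method": "servo_tool", "body": {
  "increments": [
    {"grip": 1,"x": 20,"y": 25,"z": 0,"roll": 0},
    {"grip": 1,"x": 30,"y": 25,"z": 0,"roll": 0},
    {"grip": 1,"x": 32,"y": 25,"z": 0,"roll": 0},
    {"grip": 1,"x": 32,"y": 25,"z": 0,"roll": 0},
    {"grip": 1,"x": 32,"y": 25,"z": 0,"roll": 0}
  ]
}}

```text
clock: 1.6
tcp_pos: [0.2873, -0.3861, 0.301]
orientation: [-0.0, 0.669, 0.743, 0.0]
wrist_force: [0.2, -0.0, 0.2]
finger_gap: 0.0001
grip_force: 0.0
```

{"method": "servo_tool", "body": {
  "increments": [
    {"grip": 1,"x": 32,"y": 25,"z": 0,"roll": 0},
    {"grip": 1,"x": 32,"y": 25,"z": 0,"roll": 0},
    {"grip": 1,"x": 32,"y": 25,"z": 0,"roll": 0},
    {"grip": 1,"x": 32,"y": 25,"z": 0,"roll": 0},
    {"grip": 1,"x": 32,"y": 25,"z": 0,"roll": 0}
  ]
}}

```text
clock: 2.02
tcp_pos: [0.394, -0.2132, 0.3014]
orientation: [0.0, 0.669, 0.744, -0.0]
wrist_force: [-0.1, -0.6, -0.5]
finger_gap: 0.0
grip_force: 0.0
```

{"method": "servo_tool", "body": {
  "increments": [
    {"grip": 1,"x": 32,"y": 25,"z": 0,"roll": 0},
    {"grip": 1,"x": 32,"y": 25,"z": 0,"roll": 0},
    {"grip": 1,"x": 32,"y": 25,"z": 0,"roll": 0},
    {"grip": 1,"x": 32,"y": 25,"z": 0,"roll": 0},
    {"grip": 1,"x": 32,"y": 25,"z": 0,"roll": 0}
  ]
}}

```text
clock: 2.43
tcp_pos: [0.5008, -0.0403, 0.3014]
orientation: [0.0, 0.668, 0.744, 0.0]
wrist_force: [1.2, -1.3, 0.6]
finger_gap: -0.0002
grip_force: 0.0
```

{"method": "servo_tool", "body": {
  "increments": [
    {"grip": 1,"x": 32,"y": 24,"z": 0,"roll": 0},
    {"grip": 1,"x": 38,"y": 0,"z": 0,"roll": 0},
    {"grip": 1,"x": 38,"y": 0,"z": 0,"roll": 0},
    {"grip": 1,"x": 38,"y": 0,"z": 0,"roll": 0},
    {"grip": 1,"x": 13,"y": 0,"z": 0,"roll": 0}
  ]
}}

```text
clock: 2.85
tcp_pos: [0.5056, 0.1225, 0.3011]
orientation: [-0.001, 0.667, 0.745, 0.0]
wrist_force: [-0.1, -0.6, -0.8]
finger_gap: 0.0
grip_force: 0.0
```

```bash
python3 -c "
from h import *
from workcell import env
where(env)"
```

```text
t 2.85 fix mm [  1.8 137.7 301.1] th-q-90 deg -0.19 F [-0.1 -0.6 -0.8] gap 0.0 [0.08 0.2  0.06 1.44 0.   1.54]
```

{"method": "servo_tool", "body": {
  "increments": [
    {"grip": 1,"x": 0,"y": -1,"z": 27,"roll": 0},
    {"grip": 1,"x": 0,"y": -1,"z": 30,"roll": 0},
    {"grip": 1,"x": 0,"y": 0,"z": 30,"roll": 0},
    {"grip": 1,"x": 0,"y": 0,"z": 30,"roll": 0},
    {"grip": 1,"x": 0,"y": 0,"z": 20,"roll": 0}
  ]
}}

```text
clock: 3.27
tcp_pos: [0.5031, 0.1182, 0.1614]
orientation: [-0.001, 0.668, 0.744, -0.001]
wrist_force: [-0.3, 0.0, -0.5]
finger_gap: 0.0001
grip_force: 0.0
```

```bash
python3 -c "
from h import *
from workcell import env
where(env)
a=env.read_camera('scene');b=env.read_camera('side')
cv2.imwrite('pics/d1.png',cv2.hconcat([cv2.resize(a[40:310,90:340],(400,432)),cv2.resize(b[80:350,100:350],(400,432))])[:,:,::-1])"
```

```text
t 3.27 fix mm [ -1.2 133.7 161.4] th-q-90 deg -0.4 F [-0.3  0.  -0.5] gap 0.0 [ 0.08  0.24 -0.23  1.11 -0.    1.54]
```

View pics/d1.png

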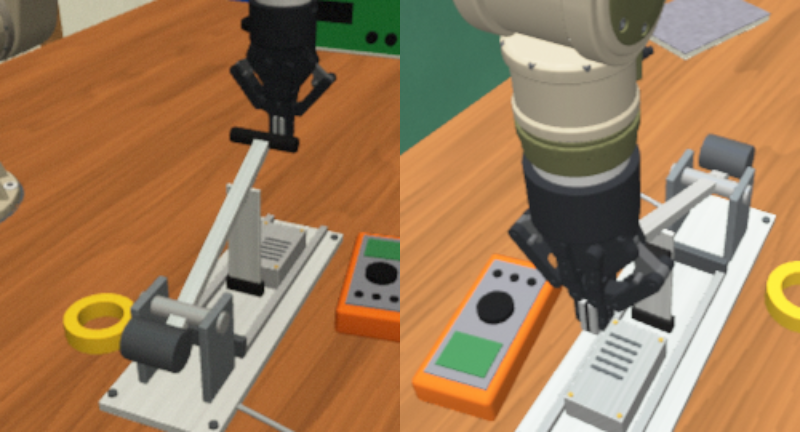

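{"method": "servo_tool", "body": {
  "increments": [
    {"grip": 1,"x": -20,"y": 1,"z": -5,"roll": 0},
    {"grip": 1,"x": -10,"y": 0,"z": -1,"roll": 0},
    {"grip": 1,"x": -5,"y": 0,"z": -1,"roll": 0},
    {"grip": 1,"x": -2.7,"y": 0,"z": -5.4,"roll": 0},
    {"grip": 1,"x": -2.7,"y": 0,"z": -5.4,"roll": 0}
  ]
}}

```text
clock: 3.78
tcp_pos: [0.5103, 0.0779, 0.1831]
orientation: [0.0, 0.668, 0.744, 0.0]
wrist_force: [0.6, 0.4, -0.6]
finger_gap: 0.0002
grip_force: 0.2
```

{"method": "servo_tool", "body": {
  "increments": [
    {"grip": 1,"x": -6,"y": 0,"z": -10.5,"roll": 0},
    {"grip": 1,"x": -6.4,"y": 0,"z": -10.1,"roll": 0},
    {"grip": 1,"x": -7,"y": 0,"z": -9.8,"roll": 0},
    {"grip": 1,"x": -7.5,"y": 0,"z": -9.4,"roll": 0}
  ]
}}

```text
clock: 4.12
tcp_pos: [0.5128, 0.053, 0.2243]
orientation: [-0.001, 0.667, 0.745, 0.002]
wrist_force: [-3.6, 10.0, 6.0]
finger_gap: 0.0002
grip_force: 5.0
```

```bash
python3 -c "
from h import *
from workcell import env
where(env)
a=env.read_camera('scene');b=env.read_camera('side')
cv2.imwrite('pics/d2.png',cv2.hconcat([cv2.resize(a[40:310,90:340],(400,432)),cv2.resize(b[80:350,100:350],(400,432))])[:,:,::-1])"
```

```text
t 4.12 fix mm [  1.1  67.8 224.3] th-q-90 deg -0.13 F [-3.6 10.   6. ] gap 0.0 [-0.06  0.2  -0.12  1.25  0.    1.4 ]
```

View pics/d2.png

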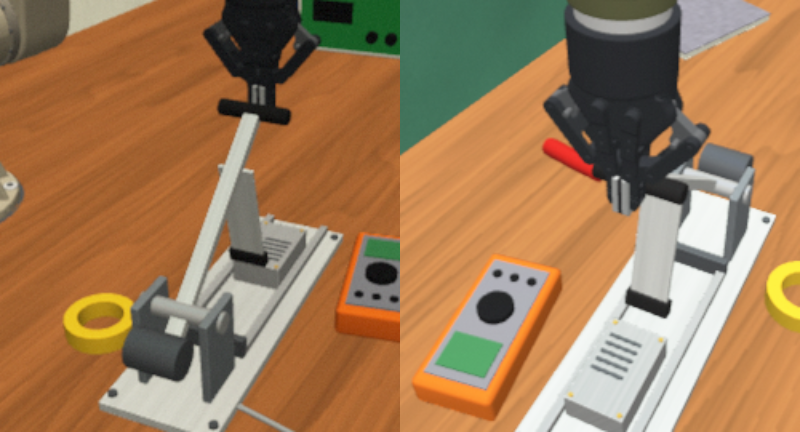

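{"method": "servo_tool", "body": {
  "increments": [
    {"grip": 1,"x": -8,"y": 0,"z": -9.1,"roll": 0},
    {"grip": 1,"x": -8.4,"y": 0,"z": -8.5,"roll": 0},
    {"grip": 1,"x": -8.9,"y": 0,"z": -8.2,"roll": 0},
    {"grip": 1,"x": -9.3,"y": 0,"z": -7.6,"roll": 0},
    {"grip": 1,"x": -9.7,"y": 0,"z": -7.2,"roll": 0}
  ]
}}

```text
clock: 4.63
tcp_pos: [0.518, 0.0062, 0.2633]
orientation: [0.0, 0.667, 0.745, -0.0]
wrist_force: [1.3, 0.7, -0.2]
finger_gap: -0.0002
grip_force: 0.5
```

```bash
python3 -c "
from h import *
from workcell import env
where(env)"
```

```text
t 4.63 fix mm [  0.8  20.7 263.3] th-q-90 deg -0.24 F [ 1.3  0.7 -0.2] gap -0.0 [-0.14  0.19 -0.03  1.34 -0.    1.32]
```

{"method": "servo_tool", "body": {
  "increments": [
    {"grip": 1,"x": -10,"y": 0,"z": -5.7,"roll": 0},
    {"grip": 1,"x": -10.4,"y": 0,"z": -5.1,"roll": 0},
    {"grip": 1,"x": -10.7,"y": 0,"z": -4.5,"roll": 0},
    {"grip": 1,"x": -10.9,"y": 0,"z": -4,"roll": 0},
    {"grip": 1,"x": -11.2,"y": 0,"z": -4.4,"roll": 0}
  ]
}}

```text
clock: 5.05
tcp_pos: [0.5237, -0.0469, 0.2862]
orientation: [-0.0, 0.667, 0.745, -0.0]
wrist_force: [-0.4, 0.3, -0.1]
finger_gap: 0.0002
grip_force: 0.2
```

{"method": "servo_tool", "body": {
  "increments": [
    {"grip": 1,"x": -11.5,"y": 0,"z": -3.9,"roll": 0},
    {"grip": 1,"x": -11.6,"y": 0,"z": -3.2,"roll": 0},
    {"grip": 1,"x": -11.7,"y": 0,"z": -2.6,"roll": 0},
    {"grip": 1,"x": -11.9,"y": 0,"z": -2,"roll": 0}
  ]
}}

```text
clock: 5.38
tcp_pos: [0.529, -0.0933, 0.2981]
orientation: [0.0, 0.667, 0.745, -0.0]
wrist_force: [0.6, 0.5, 0.8]
finger_gap: 0.0002
grip_force: 0.1
```

```bash
python3 -c "
from h import *
from workcell import env
where(env)"
```

```text
t 5.38 fix mm [  0.5 -79.3 298.1] th-q-90 deg -0.23 F [0.6 0.5 0.8] gap 0.0 [-0.32  0.23  0.1   1.44 -0.    1.14]
```

{"method": "servo_tool", "body": {
  "increments": [
    {"grip": 1,"x": -10,"y": 0,"z": -1,"roll": 0},
    {"grip": 1,"x": -10,"y": 0,"z": -0.5,"roll": 0},
    {"grip": 1,"x": -10,"y": 0,"z": 0,"roll": 0},
    {"grip": 1,"x": -10,"y": 0,"z": 0,"roll": 0},
    {"grip": 1,"x": -10,"y": 0,"z": 0,"roll": 0}
  ]
}}

```text
clock: 5.8
tcp_pos: [0.5343, -0.1426, 0.2992]
orientation: [-0.0, 0.667, 0.745, -0.0]
wrist_force: [0.2, -0.2, -0.4]
finger_gap: -0.0002
grip_force: 0.0
```

{"method": "servo_tool", "body": {
  "increments": [
    {"grip": 1,"x": -10,"y": 0,"z": 0,"roll": 0},
    {"grip": 1,"x": 0,"y": 0,"z": 0,"roll": 0},
    {"grip": 1,"x": 0,"y": 0,"z": 0,"roll": 0},
    {"grip": 1,"x": 0,"y": 0,"z": 0,"roll": 0},
    {"grip": 1,"x": 0,"y": 0,"z": 0,"roll": 0}
  ]
}}

```text
clock: 6.22
tcp_pos: [0.5354, -0.1511, 0.2995]
orientation: [-0.0, 0.667, 0.745, 0.0]
wrist_force: [-0.8, 0.0, 0.3]
finger_gap: 0.0002
grip_force: 0.0
```

```bash
python3 -c "
from h import *
from workcell import env
where(env)
a=env.read_camera('scene');b=env.read_camera('side')
cv2.imwrite('pics/d3.png',cv2.hconcat([cv2.resize(a[40:310,90:340],(400,432)),cv2.resize(b[80:350,100:350],(400,432))])[:,:,::-1])"
```

```text
t 6.22 fix mm [ 2.000e-01 -1.376e+02  2.995e+02] th-q-90 deg -0.2 F [-0.8  0.   0.3] gap 0.0 [-0.42  0.27  0.15  1.45  0.    1.04]
```

View pics/d3.png

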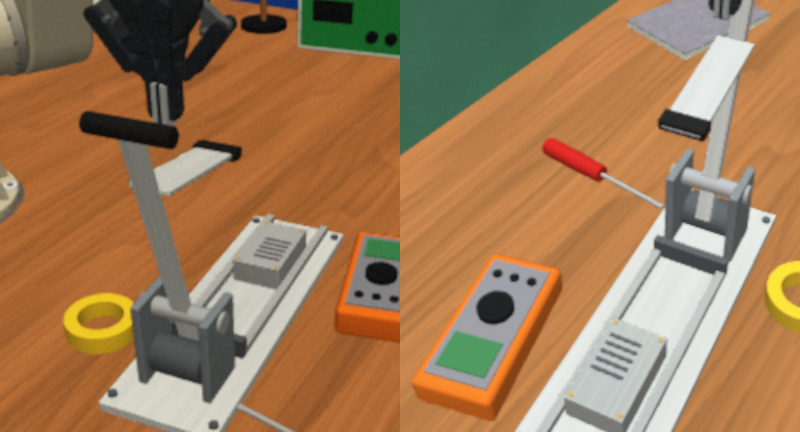

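{"method": "servo_tool", "body": {
  "increments": [
    {"grip": 1,"x": 25,"y": 0,"z": 0,"roll": 0},
    {"grip": 1,"x": 40,"y": 0,"z": 0,"roll": 0},
    {"grip": 1,"x": 40,"y": 0,"z": 0,"roll": 0},
    {"grip": 1,"x": 40,"y": 0,"z": 0,"roll": 0},
    {"grip": 1,"x": 40,"y": 0,"z": 0,"roll": 0}
  ]
}}

```text
clock: 6.73
tcp_pos: [0.5145, 0.0342, 0.2996]
orientation: [0.0, 0.667, 0.745, 0.0]
wrist_force: [0.9, 0.1, -0.1]
finger_gap: 0.0003
grip_force: 0.0
```

{"method": "servo_tool", "body": {
  "increments": [
    {"grip": 0.76,"x": 40,"y": 0,"z": 0,"roll": 0},
    {"grip": 0.76,"x": 40,"y": 0,"z": 0,"roll": 0},
    {"grip": 0.76,"x": 40,"y": 0,"z": 0,"roll": 0},
    {"grip": 0.76,"x": 22,"y": 0,"z": 0,"roll": 0},
    {"grip": 0.76,"x": 0,"y": 0,"z": 0,"roll": 0}
  ]
}}

```text
clock: 7.15
tcp_pos: [0.4984, 0.1778, 0.2996]
orientation: [-0.0, 0.665, 0.747, 0.001]
wrist_force: [-0.4, -1.4, -0.5]
finger_gap: 0.0206
grip_force: 0.0
```

{"method": "servo_tool", "body": {
  "increments": [
    {"grip": 0.76,"x": 0,"y": 0,"z": 35,"roll": 0},
    {"grip": 0.76,"x": 0,"y": 0,"z": 40,"roll": 0},
    {"grip": 0.76,"x": 0,"y": 0,"z": 40,"roll": 0},
    {"grip": 0.76,"x": 0,"y": 0,"z": 40,"roll": 0},
    {"grip": 0.76,"x": 0,"y": 0,"z": 40,"roll": 0}
  ]
}}

```text
clock: 7.57
tcp_pos: [0.4994, 0.1731, 0.1031]
orientation: [0.001, 0.667, 0.745, 0.0]
wrist_force: [0.3, -0.1, -0.8]
finger_gap: 0.0206
grip_force: 0.0
```

```bash
python3 -c "
from h import *
from workcell import env
where(env)
a=env.read_camera('wrist');b=env.read_camera('side')
cv2.imwrite('pics/d4.png',cv2.hconcat([cv2.resize(a,(400,300)),cv2.resize(b[84:384,100:500],(400,300))])[:,:,::-1])"
```

```text
t 7.57 fix mm [  1.4 188.7 103.1] th-q-90 deg -0.22 F [ 0.3 -0.1 -0.8] gap 0.021 [ 0.18  0.3  -0.3   0.97 -0.    1.64]
```

View pics/d4.png

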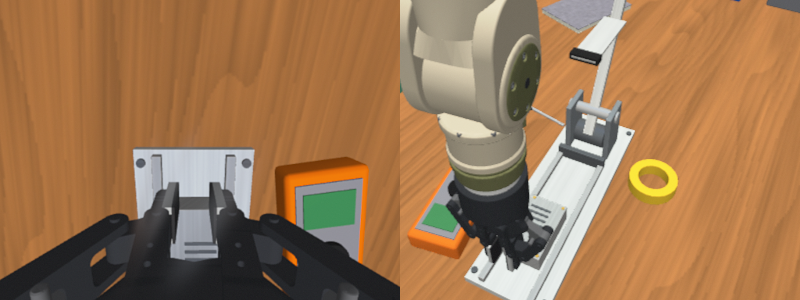

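{"method": "servo_tool", "body": {
  "increments": [
    {"grip": 0.76,"x": 0,"y": 0,"z": 30,"roll": 0},
    {"grip": 0.76,"x": 0,"y": 0,"z": 30,"roll": 0},
    {"grip": 0.76,"x": 0,"y": -1,"z": 14,"roll": 0},
    {"grip": 0.76,"x": 0,"y": 0,"z": 4,"roll": 0},
    {"grip": 0.76,"x": 0,"y": 0,"z": 0,"roll": 0}
  ]
}}

```text
clock: 8.08
tcp_pos: [0.4992, 0.1732, 0.0274]
orientation: [0.0, 0.667, 0.745, 0.0]
wrist_force: [-0.6, 0.9, 0.4]
finger_gap: 0.0206
grip_force: 0.0
```

```bash
python3 -c "
from h import *
from workcell import env
where(env)"
```

```text
t 8.08 fix mm [  1.2 188.8  27.4] th-q-90 deg -0.24 F [-0.6  0.9  0.4] gap 0.021 [ 0.18  0.38 -0.4   0.79 -0.    1.64]
```

{"method": "servo_tool", "body": {
  "increments": [
    {"grip": 0.76,"x": -12,"y": 0,"z": 4,"roll": 0},
    {"grip": 0.76,"x": -12,"y": 0,"z": 0,"roll": 0},
    {"grip": 0.76,"x": -8,"y": 0,"z": 0,"roll": 0},
    {"grip": 0.76,"x": -6,"y": 0,"z": 0,"roll": 0},
    {"grip": 0.76,"x": -6,"y": 0,"z": 0,"roll": 0}
  ]
}}

```text
clock: 8.5
tcp_pos: [0.5044, 0.1289, 0.0234]
orientation: [0.0, 0.668, 0.745, 0.001]
wrist_force: [-0.5, 2.6, 1.7]
finger_gap: 0.0202
grip_force: 1.3
```

{"method": "servo_tool", "body": {
  "increments": [
    {"grip": 0.76,"x": -6,"y": 0,"z": 0,"roll": 0},
    {"grip": 0.76,"x": -8,"y": 0,"z": 0,"roll": 0},
    {"grip": 0.76,"x": -8,"y": 0,"z": 0,"roll": 0},
    {"grip": 0.76,"x": -8,"y": 0,"z": 0,"roll": 0},
    {"grip": 0.76,"x": -8,"y": 0,"z": 0,"roll": 0}
  ]
}}

```text
clock: 8.92
tcp_pos: [0.5075, 0.0911, 0.0224]
orientation: [-0.0, 0.667, 0.745, -0.0]
wrist_force: [0.2, 3.2, 1.7]
finger_gap: 0.0204
grip_force: 1.3
```

```bash
python3 -c "
from h import *
from workcell import env
where(env)
a=env.read_camera('wrist');b=env.read_camera('side')
cv2.imwrite('pics/d5.png',cv2.hconcat([cv2.resize(a,(400,300)),cv2.resize(b[84:384,100:500],(400,300))])[:,:,::-1])"
```

```text
t 8.92 fix mm [1.000e-01 1.063e+02 2.240e+01] th-q-90 deg -0.22 F [0.2 3.2 1.7] gap 0.02 [ 0.02  0.36 -0.44  0.77 -0.    1.48]
```

View pics/d5.png

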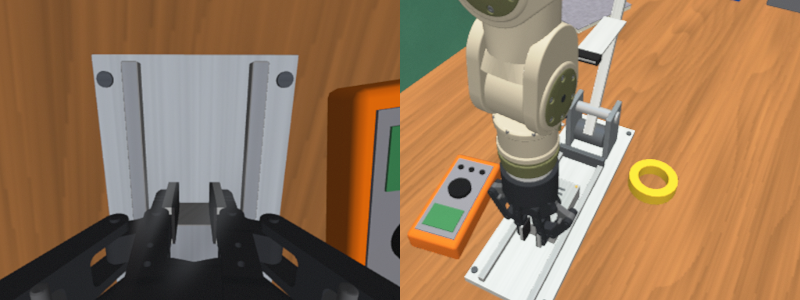

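{"method": "servo_tool", "body": {
  "increments": [
    {"grip": 0.76,"x": -8,"y": 0,"z": 0,"roll": 0},
    {"grip": 0.76,"x": -8,"y": 0,"z": 0,"roll": 0},
    {"grip": 0.76,"x": -8,"y": 0,"z": 0,"roll": 0},
    {"grip": 0.76,"x": -8,"y": 0,"z": 0,"roll": 0},
    {"grip": 0.76,"x": -8,"y": 0,"z": 0,"roll": 0}
  ]
}}

```text
clock: 9.43
tcp_pos: [0.5118, 0.0511, 0.0221]
orientation: [-0.0, 0.667, 0.745, -0.0]
wrist_force: [1.2, 1.5, -0.0]
finger_gap: 0.0205
grip_force: 0.6
```

{"method": "servo_tool", "body": {
  "increments": [
    {"grip": 0.76,"x": -6,"y": 0,"z": 0,"roll": 0},
    {"grip": 0.76,"x": -5,"y": 0,"z": 0,"roll": 0},
    {"grip": 0.76,"x": -4,"y": 0,"z": 0,"roll": 0},
    {"grip": 0.76,"x": -3,"y": 0,"z": 0,"roll": 0},
    {"grip": 0.76,"x": -2,"y": 0,"z": 0,"roll": 0}
  ]
}}

```text
clock: 9.85
tcp_pos: [0.5142, 0.0318, 0.0224]
orientation: [0.0, 0.667, 0.745, -0.0]
wrist_force: [0.1, 1.0, -0.7]
finger_gap: 0.0207
grip_force: 0.6
```

```bash
python3 -c "
from h import *
from workcell import env
where(env)"
```

```text
t 9.85 fix mm [-0.  46.6 22.4] th-q-90 deg -0.24 F [ 0.1  1.  -0.7] gap 0.021 [-0.09  0.36 -0.44  0.77 -0.    1.37]
```

{"method": "servo_tool", "body": {
  "increments": [
    {"grip": 0.76,"x": -2,"y": 0,"z": 0,"roll": 0},
    {"grip": 0.76,"x": -2,"y": 0,"z": 0,"roll": 0},
    {"grip": 0.76,"x": -2,"y": 0,"z": 0,"roll": 0},
    {"grip": 0.76,"x": -1.5,"y": 0,"z": 0,"roll": 0}
  ]
}}

```text
clock: 10.18
tcp_pos: [0.515, 0.0246, 0.0224]
orientation: [0.0, 0.667, 0.745, -0.0]
wrist_force: [0.1, 1.2, -0.5]
finger_gap: 0.0205
grip_force: 0.6
```

{"method": "servo_tool", "body": {
  "increments": [
    {"grip": 0.76,"x": -1,"y": 0,"z": 0,"roll": 0},
    {"grip": 0.76,"x": -1,"y": 0,"z": 0,"roll": 0}
  ]
}}

```text
clock: 10.35
tcp_pos: [0.5152, 0.0227, 0.0224]
orientation: [0.0, 0.667, 0.745, -0.0]
wrist_force: [-0.1, 1.3, -1.4]
finger_gap: 0.0204
grip_force: 0.6
```

```bash
python3 -c "
from h import *
from workcell import env
where(env)"
```

```text
t 10.35 fix mm [-0.  37.4 22.4] th-q-90 deg -0.22 F [-0.1  1.3 -1.4] gap 0.02 [-0.11  0.36 -0.44  0.77 -0.    1.35]
```

Continue in 1 mm steps until the stop shows in the force.

{"method": "servo_tool", "body": {
  "increments": [
    {"grip": 0.76,"x": -1,"y": 0,"z": 0,"roll": 0},
    {"grip": 0.76,"x": -1,"y": 0,"z": 0,"roll": 0}
  ]
}}

```text
clock: 10.52
tcp_pos: [0.5154, 0.0207, 0.0224]
orientation: [0.0, 0.667, 0.745, -0.0]
wrist_force: [-0.3, 0.0, -1.1]
finger_gap: 0.0204
grip_force: 0.6
```

{"method": "servo_tool", "body": {
  "increments": [
    {"grip": 0.76,"x": -1,"y": 0,"z": 0,"roll": 0},
    {"grip": 0.76,"x": -1,"y": 0,"z": 0,"roll": 0}
  ]
}}

```text
clock: 10.68
tcp_pos: [0.5156, 0.0187, 0.0224]
orientation: [0.0, 0.667, 0.745, -0.0]
wrist_force: [0.2, 1.5, -0.7]
finger_gap: 0.0207
grip_force: 0.6
```

{"method": "servo_tool", "body": {
  "increments": [
    {"grip": 0.76,"x": -1,"y": 0,"z": 0,"roll": 0}
  ]
}}

```text
clock: 10.77
tcp_pos: [0.5158, 0.0182, 0.0224]
orientation: [-0.0, 0.667, 0.745, 0.001]
wrist_force: [-0.7, 6.4, 0.9]
finger_gap: 0.0205
grip_force: 3.0
```

{"method": "servo_tool", "body": {
  "increments": [
    {"grip": 0.76,"x": -1,"y": 0,"z": 0,"roll": 0},
    {"grip": 0.76,"x": 0,"y": 0,"z": 0,"roll": 0},
    {"grip": 0.76,"x": 0,"y": 0,"z": 0,"roll": 0}
  ]
}}

```text
clock: 11.02
tcp_pos: [0.5158, 0.0182, 0.0224]
orientation: [-0.001, 0.667, 0.745, 0.001]
wrist_force: [-0.3, 6.4, 0.9]
finger_gap: 0.0206
grip_force: 3.5
```

{"method": "servo_tool", "body": {
  "increments": [
    {"grip": 0.76,"x": 3,"y": 0,"z": 0,"roll": 0},
    {"grip": 0.76,"x": 10,"y": 0,"z": 0,"roll": 0},
    {"grip": 0.76,"x": 30,"y": 0,"z": 0,"roll": 0},
    {"grip": 0.76,"x": 40,"y": 0,"z": 0,"roll": 0},
    {"grip": 0.76,"x": 30,"y": 0,"z": -10,"roll": 0}
  ]
}}

```text
clock: 11.43
tcp_pos: [0.5018, 0.1305, 0.0311]
orientation: [-0.001, 0.668, 0.744, -0.001]
wrist_force: [0.4, -0.4, -0.3]
finger_gap: 0.0206
grip_force: 0.0
```

{"method": "servo_tool", "body": {
  "increments": [
    {"grip": 0.76,"x": 0,"y": 0,"z": -35,"roll": 0},
    {"grip": 0.76,"x": 0,"y": 0,"z": -40,"roll": 0},
    {"grip": 0.76,"x": 0,"y": 0,"z": -40,"roll": 0},
    {"grip": 0.76,"x": 0,"y": 0,"z": 0,"roll": 0},
    {"grip": 0.76,"x": 0,"y": 0,"z": 0,"roll": 0}
  ]
}}

```text
clock: 11.85
tcp_pos: [0.5057, 0.1297, 0.1506]
orientation: [0.003, 0.667, 0.745, 0.002]
wrist_force: [0.3, 0.4, -0.9]
finger_gap: 0.0205
grip_force: 0.0
```

```bash
python3 -c "
from h import *
from workcell import env
where(env)
a=env.read_camera('scene');b=env.read_camera('side')
cv2.imwrite('pics/d6.png',cv2.hconcat([cv2.resize(a[100:310,140:330],(400,442)),cv2.resize(b[120:330,180:370],(400,442))])[:,:,::-1])
q=np.load('q.npy')
for n in('scene','side'):
  C=cal(env,n);print(n,proj(C,f2w(q,np.array([[x,y,42] for x in(-30,30) for y in(-75,25)])/1e3)).round(0).tolist())"
```

```text
t 11.85 fix mm [  2.7 144.8 150.6] th-q-90 deg -0.2 F [ 0.3  0.4 -0.9] gap 0.02 [ 0.1   0.25 -0.25  1.07 -0.    1.56]
scene [[206.0, 236.0], [230.0, 206.0], [237.0, 244.0], [259.0, 213.0]]
side [[295.0, 240.0], [273.0, 282.0], [264.0, 229.0], [239.0, 269.0]]
```

View pics/d6.png

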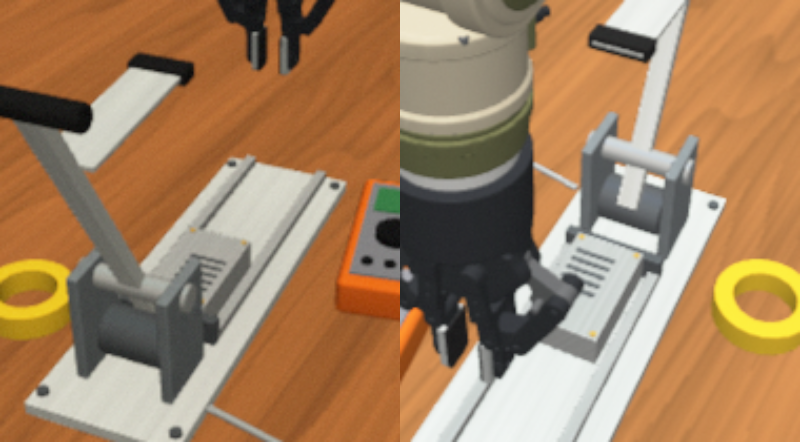

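The pictures match the module at home to about 1 px, roughly 2 to 3 mm. That isn't tight enough, so I'll give it one firmer confirming press.

{"method": "servo_tool", "body": {
  "increments": [
    {"grip": 0.76,"x": 0,"y": -2,"z": 40,"roll": 0},
    {"grip": 0.76,"x": 0,"y": 0,"z": 40,"roll": 0},
    {"grip": 0.76,"x": 0,"y": 0,"z": 36,"roll": 0},
    {"grip": 0.76,"x": 0,"y": 0,"z": 11,"roll": 0},
    {"grip": 0.76,"x": 0,"y": 0,"z": 0,"roll": 0}
  ]
}}

```text
clock: 12.37
tcp_pos: [0.4961, 0.1282, 0.015]
orientation: [-0.004, 0.667, 0.745, -0.004]
wrist_force: [0.2, 0.5, 0.4]
finger_gap: 0.0203
grip_force: 0.0
```

{"method": "servo_tool", "body": {
  "increments": [
    {"grip": 0.76,"x": -30,"y": 0,"z": 0,"roll": 0},
    {"grip": 0.76,"x": -30,"y": 0,"z": 0,"roll": 0},
    {"grip": 0.76,"x": -25,"y": 0,"z": 0,"roll": 0},
    {"grip": 0.76,"x": -15,"y": 0,"z": 0,"roll": 0},
    {"grip": 0.76,"x": 0,"y": 0,"z": 0,"roll": 0}
  ]
}}

```text
clock: 12.78
tcp_pos: [0.5133, 0.0267, 0.0208]
orientation: [0.001, 0.669, 0.744, -0.0]
wrist_force: [-0.1, -0.3, 0.3]
finger_gap: 0.0208
grip_force: 0.0
```

```bash
python3 -c "
from h import *
from workcell import env
where(env)"
```

```text
t 12.78 fix mm [-1.5 41.7 20.8] th-q-90 deg -0.45 F [-0.1 -0.3  0.3] gap 0.021 [-0.1   0.36 -0.44  0.76 -0.    1.36]
```

{"method": "servo_tool", "body": {
  "increments": [
    {"grip": 0.76,"x": -3,"y": 1,"z": 0,"roll": 0},
    {"grip": 0.76,"x": -3,"y": 0,"z": 0,"roll": 0},
    {"grip": 0.76,"x": -3,"y": 0,"z": 0,"roll": 0},
    {"grip": 0.76,"x": -3,"y": 0,"z": 0,"roll": 0},
    {"grip": 0.76,"x": 0,"y": 0,"z": 0,"roll": 0}
  ]
}}

```text
clock: 13.2
tcp_pos: [0.5147, 0.0182, 0.0204]
orientation: [-0.0, 0.667, 0.745, 0.0]
wrist_force: [-0.1, 0.8, 0.5]
finger_gap: 0.0206
grip_force: 0.8
```

{"method": "servo_tool", "body": {
  "increments": [
    {"grip": 0.76,"x": -3,"y": 0,"z": 0,"roll": 0},
    {"grip": 0.76,"x": 0,"y": 0,"z": 0,"roll": 0}
  ]
}}

```text
clock: 13.37
tcp_pos: [0.5146, 0.0181, 0.0205]
orientation: [-0.003, 0.666, 0.746, 0.003]
wrist_force: [-0.1, 13.0, 2.5]
finger_gap: 0.0205
grip_force: 6.0
```

```bash
python3 -c "
from h import *
from workcell import env
where(env)"
```

```text
t 13.37 fix mm [-1.1 33.  20.5] th-q-90 deg -0.09 F [-0.1 13.   2.5] gap 0.02 [-0.13  0.36 -0.44  0.77  0.01  1.33]
```

13 N doesn't move it and it stops at the same spot, so it's home. Backing off and handing in.

{"method": "servo_tool", "body": {
  "increments": [
    {"grip": 0.76,"x": 4,"y": 0,"z": 0,"roll": 0},
    {"grip": 0.76,"x": 10,"y": 0,"z": 0,"roll": 0},
    {"grip": 0.76,"x": 30,"y": 0,"z": 0,"roll": 0},
    {"grip": 0.76,"x": 40,"y": 0,"z": -2,"roll": 0},
    {"grip": 0.76,"x": 20,"y": 0,"z": -15,"roll": 0}
  ]
}}

```text
clock: 13.78
tcp_pos: [0.5008, 0.1207, 0.0354]
orientation: [-0.002, 0.667, 0.745, -0.002]
wrist_force: [-0.8, 0.5, 0.2]
finger_gap: 0.0207
grip_force: 0.0
```

{"method": "servo_tool", "body": {
  "increments": [
    {"grip": 0.76,"x": 0,"y": 0,"z": -30,"roll": 0},
    {"grip": 0.76,"x": 0,"y": 0,"z": -40,"roll": 0},
    {"grip": 0.76,"x": 0,"y": 0,"z": -20,"roll": 0},
    {"grip": 0.76,"x": 0,"y": 0,"z": 0,"roll": 0},
    {"grip": 0.76,"x": 0,"y": 0,"z": 0,"roll": 0}
  ]
}}

```text
clock: 14.2
tcp_pos: [0.5047, 0.1186, 0.1287]
orientation: [0.001, 0.667, 0.745, 0.001]
wrist_force: [-0.4, 0.4, -0.6]
finger_gap: 0.0202
grip_force: 0.0
```

```bash
python3 -c "
from h import *
from workcell import env
where(env)
print(env.hand_in())"
```

```text
t 14.2 fix mm [  0.4 134.  128.7] th-q-90 deg -0.19 F [-0.4  0.4 -0.6] gap 0.02 [ 0.08  0.26 -0.29  1.02 -0.    1.54]
the job is handed in; nothing more can be done
None
```

The job is handed in at 14.2 s with the gate resting raised on its own and the module against the back stop (it did not move under a 13 N press); `hand_in()` returned no verdict, so I can't confirm a pass.

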